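Feel out the tight slideway keeper

ROBOT

A 6-joint arm with a two-finger parallel gripper is mounted at the origin on a cart in front of the work surface, level with it; the furniture and walls round the work are solid. World frame = base frame: x ahead of the robot, y to its left, z up, the work surface at z = 0. Lengths are in m, angles in degrees, forces in N, time in s.
With the tool pointing down it reaches from about 0.325 to 0.85 m from the base axis. Payload 15.5 kg.
Tool frame: the origin (TCP) lies on the centre line of the jaws, within the pads' length; the fingertips stand env.nose_length ahead of it and the grasp point (between the pads) lies 11 mm behind it (env.nose_length is the distance from the TCP to the fingertips, in m); z points along the fingers, y is the line along which they close (so a half turn about z gives the same grasp; the last joint's range is limited). The gripper opens to 91 mm and grips with 3 to 60 N. Pads are 32 mm wide; open, the fingers measure 118 mm over their backs; the gripper's body (76 mm by 178 mm) begins 60 mm behind the grasp point.
Start: joints at [71.247, 28.281, 77.091, -0, 74.628, -5.472], TCP at [0.144, 0.608, 0.222] pointing down, gripper open.
Joint ranges: [-166.48, 166.48], [-47.26, 123.95], [12.59, 153.08], [-70.14, 250.14], [6.76, 159.57], [-176.63, 176.63]. Speed limits (degrees/s): [108.29, 108.29, 147.25, 172.46, 172.46, 172.46].

INTERFACE

Orientations are given as a 3x3 rotation matrix whose columns are the frame's x, y, z axes.
In Python, from workcell import env, vision, order gives the robot as it stands.
- The arm moves only by the tool servo_tool, never from a script. Its argument "steps" is a list of rows, each an object of numbers: "x", "y", "z": the shift along the tool's x, y, z each as a share of 4 cm, from -1 to 1; "yaw": the turn about the tool's z as a share of 0.12 rad, from -1 to 1; "fingers": the opening, from 0 (shut) to 1 (fully open). In form: [{"x": .., "y": .., "z": .., "yaw": .., "fingers": ..}, ...]. A call has 1 to 12 rows; each row shifts and turns the commanded pose from where the row before left it, along the tool's axes as they then stand; what a row does not reach is not made up. A row lasts 1/8 s, in which the tool goes at most 62.5 mm and 10.7 degrees, less where a joint would pass 70% of its speed; a pose out of reach is approached as far as the arm can. A call with a number of a shift or a turn outside -1 to 1 is refused whole. A call with a gripper value outside its range is refused whole. The fingers move at their own pace and stop on an object; "force" is the grip in N (left out, the last holds). Time passes only in rows, so rows that do not move let the fingers close. It gives the time, the measured TCP pose, the force, the opening and the grip force at its end, in the units of the state.
- env.sense(): the state, without advancing time (a new reading comes with each control period).
- vision.get_image(name): name is "scene" or "top" or "wrist"; returns the picture (384x512x3 uint8, blue, green, red); there is no depth.
- vision.calibration(name): a dict with "intrinsics" (3x3 intrinsics, pixels), "distortion" ([k1, k2, p1, p2, k3] as OpenCV has them; the pictures are not rectified), "rvec" (rotation vector, rad) and "tvec" (3), from world to camera coordinates, as OpenCV has them. Camera axes: x right, y down, z forward; pixel columns grow to the right and rows downward; lengths in m; the calibration is good to about 2 mm. A picture is of the moment at which its call begins: read the wrist's pose just before it. calibration takes no time and is no camera call; for the wrist camera it gives the pose at the moment of the call.
- order.job_done(): hands the job in; it is judged then, once.
The state is a dict: "time_s": time; "joint_pos": joint angles; "dq": joint speeds; "joint_torque": joint torques, N m; "ee_pos": TCP position; "orientation": TCP orientation; "wrist_force": force on the tool from outside, world axes, zero at the start; "moment": the same for the moment, N m; "finger_gap": finger opening in m; "gripper_force": force on a finger pad.
Only numpy, scipy, OpenCV 4.12 (cv2) and the standard library are available. Lean on these libraries where they do the work, as an engineer would, in place of code of your own. Each camera call takes 0.05 s, during which the arm holds its last target. There are 200 camera calls.

TASK

One of the two grey slideway keepers on the bench has a gap that is still too tight: slide the feeler blade by its handle into a keeper's gap to find out whether it fits or jams, and leave it pushed fully home, handle up against the face, in the gap that takes it. Then lay the diamond hand pad flat on the middle of the top of the other keeper, the one where the blade jams, ready for regrinding. Leave the two glass pieces and the round tin where they stand.

Things in the scene. Friction and masses are not known exactly. Their poses are not given: they have to be found in the camera images.
- feeler: gauge lying on the bench: wooden handle 86 x 24 x 28 mm high with brass ferrule at its front end, then a flat steel blade 76 x 25 x 6 mm with a round end. 0.22 kg. Origin: centre of the handle's underside (handle x -43 to +43 mm); x points to the tip. Handle on the bench, the blade is at z 11 to 17 mm, level with the gaps: slide it in just off the bench. Pinch the handle's 24 mm
- feeler_shoulder (a point): point on the feeler where the blade leaves the handle's ferrule (x = +43 mm, 14 mm above the handle's underside). Fully home, it is at the keeper's mouth
- feeler_tip (a point): tip of the feeler's blade (x = +119 mm, 14 mm above the handle's underside)
- keeper_1: grey metal block, 104 (x) x 80 (y) x 42 mm high, fixed, flat top, low feet (106 mm over them). Origin: centre of its underside; x points inward from the front face (x = -52 mm), which has the mouth of a flat slot, the gap: 33 mm wide, z 9 to 19 mm, 82 mm deep, back closed. Both keepers look the same; in one, not always the same, a hidden boss stops the blade dead 31 mm in, the other is clear
- keeper_2: grey metal block, 104 (x) x 80 (y) x 42 mm high, fixed, flat top, low feet (106 mm over them). Origin: centre of its underside; x points inward from the front face (x = -52 mm), which has the mouth of a flat slot, the gap: 33 mm wide, z 9 to 19 mm, 82 mm deep, back closed. Both keepers look the same; in one, not always the same, a hidden boss stops the blade dead 31 mm in, the other is clear
- keeper_1_mouth (a point): centre of the gap's mouth in the front face of keeper_1, 14 mm above the bench
- keeper_2_mouth (a point): centre of the gap's mouth in the front face of keeper_2, 14 mm above the bench
- keeper_1_top (a point): centre of the flat top of keeper_1, 42 mm above the bench
- keeper_2_top (a point): centre of the flat top of keeper_2, 42 mm above the bench
- pad: diamond hand pad, a flat black block with a green face below, 55 mm (its x) x 90 mm (its y) x 22 mm high, 0.07 kg, lying on the bench. Origin: centre of its underside. Pinch across the 55 mm
- glass_blue_bar: bystander: translucent blue glass bar, 25 x 100 x 18 mm, lying on the bench. Origin: centre of its underside, y along its length
- polish_tin: bystander: round tin with a green lid, 77 mm across, 34 mm high. Origin: centre of its underside
- glass_octagon: bystander: teal eight-sided glass block, 55 x 55 x 42 mm. Origin: centre of its underside
Not all that is in view belongs to the job. Of the things shaped like the pad, the black one is meant.

How it is judged (in metres and radians):
On the way:
1. the feeler blade is pushed fully home in the gap that takes it, before the hand pad lies on a keeper (((x of feeler_shoulder in the frame of keeper_1 between -0.06 and -0.046 m and y of feeler_shoulder in the frame of keeper_1 between -0.01 and 0.01 m and z of feeler_shoulder in the frame of keeper_1 between 0.004 and 0.024 m and angle between the x axis of feeler and the x axis of keeper_1, either way round below 0.2 rad) or (x of feeler_shoulder in the frame of keeper_2 between -0.06 and -0.046 m and y of feeler_shoulder in the frame of keeper_2 between -0.01 and 0.01 m and z of feeler_shoulder in the frame of keeper_2 between 0.004 and 0.024 m and angle between the x axis of feeler and the x axis of keeper_2, either way round below 0.2 rad)) and horizontal distance between pad and keeper_1_top above 0.06 m and horizontal distance between pad and keeper_2_top above 0.06 m), for 0.2 s.
At the end, for the whole second after the job is handed in: The feeler rests with its blade in the gap that takes it, its shoulder within 8 mm of that keeper's face and 10 mm of the gap's middle line; the hand pad lies flat (within 0.08 rad) on the top of the other keeper, its centre within 30 mm of the top's centre; both released and at rest ((((x of feeler_shoulder in the frame of keeper_1 between -0.06 and -0.046 m and y of feeler_shoulder in the frame of keeper_1 between -0.01 and 0.01 m and z of feeler_shoulder in the frame of keeper_1 between 0.004 and 0.024 m and angle between the x axis of feeler and the x axis of keeper_1, either way round below 0.2 rad) and (horizontal distance between pad and keeper_2_top below 0.03 m and z of pad in the frame of keeper_2_top between -0.004 and 0.005 m and angle between pad's own z axis and vertical below 0.08 rad)) or ((x of feeler_shoulder in the frame of keeper_2 between -0.06 and -0.046 m and y of feeler_shoulder in the frame of keeper_2 between -0.01 and 0.01 m and z of feeler_shoulder in the frame of keeper_2 between 0.004 and 0.024 m and angle between the x axis of feeler and the x axis of keeper_2, either way round below 0.2 rad) and (horizontal distance between pad and keeper_1_top below 0.03 m and z of pad in the frame of keeper_1_top between -0.004 and 0.005 m and angle between pad's own z axis and vertical below 0.08 rad))) and linear speed of each of feeler, pad below 0.02 m/s); the robot touches nothing.
It fails at once if a bystander (glass bar, tin or glass block) is moved by more than 30 mm (distance of any of glass_blue_bar, polish_tin, glass_octagon from where it was at the start of the episode above 0.03 m).
It also fails if it takes over 67 s, if anything falls off the work surface, if the arm or the gripper's body presses on something with over 40 N, if the wrist force passes 120 N, or if a joint passes its speed limit or range.

## Working session

There is one attempt and no reset: what is moved stays moved. The work goes in short steps, Python scripts to look and compute and a tool call to move; the robot and the scene stay as the last step left them, time stands still between calls to the robot, and variables do not carry over. Pictures are saved under pics/ and viewed, at most 10 in all, crops included, and the job is handed in when it is done.

Besides the shell and the picture viewer there is one more tool, called after "Call:" as name(argument=value, ...) on one line, values as JSON. servo_tool: Moves the arm, as the interface text tells. Its arguments: {"type":"object","properties":{"steps":{"type":"array","items":{"type":"object","properties":{"x":{"type":"number","minimum":-1,"maximum":1},"y":{"type":"number","minimum":-1,"maximum":1},"z":{"type":"number","minimum":-1,"maximum":1},"yaw":{"type":"number","minimum":-1,"maximum":1},"fingers":{"type":"number"}}}},"force":{"type":"number"}},"required":["steps"]}

```bash
mkdir -p pics; python3 - <<'E'
from workcell import env, vision
import cv2,json
s=env.sense();print(s['time_s'],s['ee_pos'],s['orientation'],s['finger_gap'],env.nose_length)
for n in ('scene','top'):
    cv2.imwrite(f'pics/{n}0.png',vision.get_image(n)); c=vision.calibration(n); print(n,c)
E
```

```text
0.0 [0.14348771 0.60791649 0.22133211] [[-9.73249162e-01  2.29751893e-01 -3.67860151e-04]
 [ 2.29752173e-01  9.73248432e-01 -1.19567711e-03]
 [ 8.33102352e-05 -1.24820841e-03 -9.99999218e-01]] 0.09110879115063762 0.008
scene {'intrinsics': array([[346.62430594,   0.        , 253.05682074],
       [  0.        , 346.62430594, 201.50439383],
       [  0.        ,   0.        ,   1.        ]]), 'distortion': array([-0.03115258,  0.        ,  0.        ,  0.        ,  0.        ]), 'rvec': array([ 2.03573389, -0.51943223,  0.32254726]), 'tvec': array([-0.49271071,  0.18113858,  0.79410634])}
top {'intrinsics': array([[376.0087414 ,   0.        , 251.28970098],
       [  0.        , 376.0087414 , 193.4511924 ],
       [  0.        ,   0.        ,   1.        ]]), 'distortion': array([-0.00770321,  0.        ,  0.        ,  0.        ,  0.        ]), 'rvec': array([ 2.17579831, -2.15768094,  0.173231  ]), 'tvec': array([0.00284414, 0.59318868, 1.09372973])}
```

View pics/top0.png

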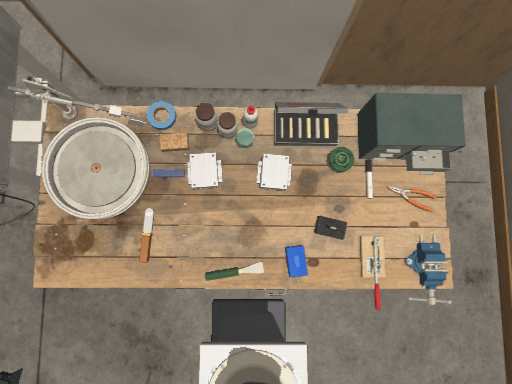

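View pics/scene0.png

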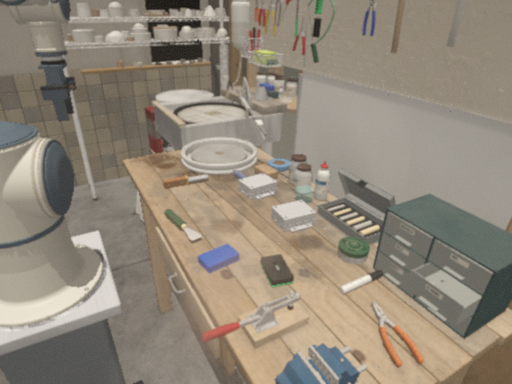

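```bash
cat > h.py <<'E'
import numpy as np,cv2
from workcell import env,vision
def ray(name,px,z):
    c=vision.calibration(name);R=cv2.Rodrigues(c['rvec'])[0];t=np.array(c['tvec'])
    u=cv2.undistortPoints(np.array(px,float).reshape(-1,1,2),c['intrinsics'],c['distortion']).reshape(-1,2)
    d=np.c_[u,np.ones(len(u))]@R; o=-R.T@t
    return o+d*((z-o[2])/d[:,2])[:,None]
E
python3 - <<'E'
import cv2,numpy as np
a=cv2.imread('pics/top0.png');b=cv2.imread('pics/scene0.png')
f=lambda im,x0,x1,y0,y1,s:cv2.resize(im[y0:y1,x0:x1],None,fx=s,fy=s,interpolation=cv2.INTER_CUBIC)
A=f(a,130,360,120,270,3.4)[:,:780]
cv2.imwrite('pics/c1.png',A)
B=f(b,150,350,160,300,3.9)
cv2.imwrite('pics/c2.png',B)
E
```

```text
(no output)
```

View pics/c1.png

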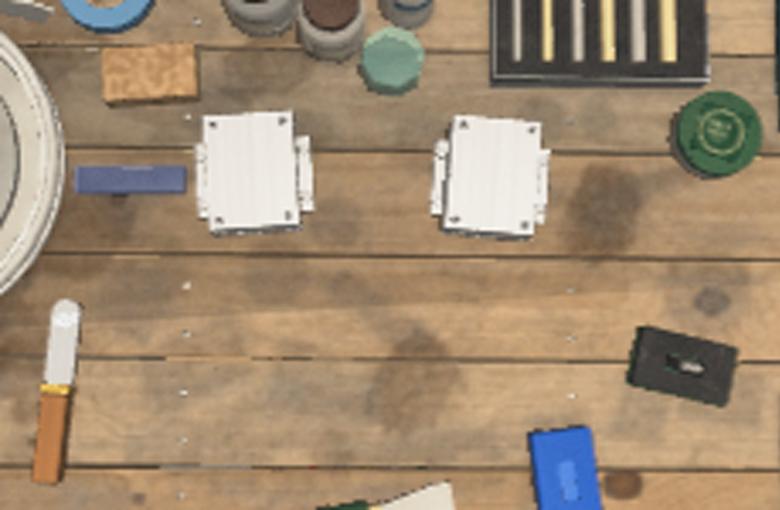

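View pics/c2.png

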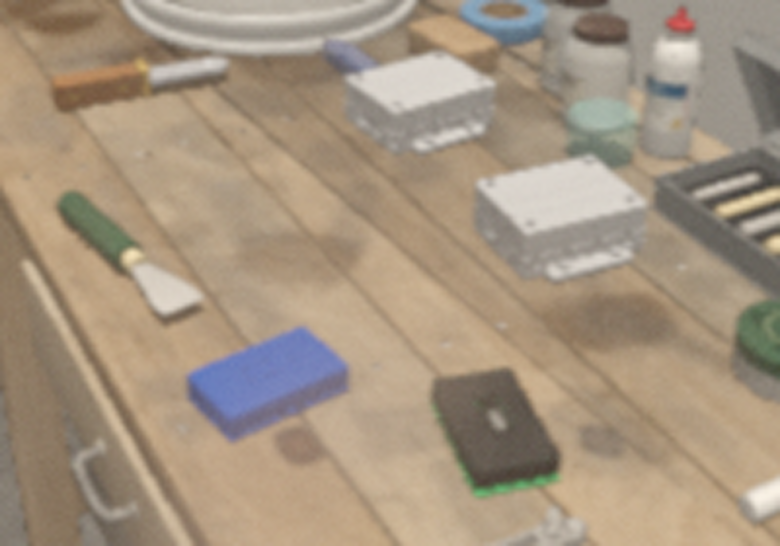

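```bash
python3 - <<'E'
from h import *
def w(p,z): return ray('top',(np.array(p)+.5)/3.4-.5+[130,120],z)
def rep(n,p,z):
    q=w(p,z); c=q.mean(0)
    print(n,c[:3].round(4),'sides',np.linalg.norm(np.roll(q,-1,0)-q,axis=1).round(4),'dirs',[round(float(np.degrees(np.arctan2(*(d[1],d[0])))),1) for d in np.roll(q,-1,0)-q])
rep('k_left',[(203,116),(291,111),(300,226),(210,233)],.042)
rep('k_right',[(456,116),(542,123),(532,236),(444,230)],.042)
rep('pad',[(640,326),(736,348),(724,404),(630,376)],.022)
rep('handle',[(34,480),(60,482),(72,390),(43,388)],.028)
print('tip',w([(66,299)],.017))
print('oct',w([(392,60)],.042),'bar',w([(131,180)],.018),'tin',w([(718,133)],.034))
print('blue',w([(562,470)],.02))
E
```

```text
k_left [0.6627 0.1527 0.042 ] sides [0.0784 0.1043 0.0793 0.1057] dirs [-85.9, -174.5, 95.1, 4.9]
k_right [ 0.661 -0.063  0.042] sides [0.0775 0.1031 0.0783 0.104 ] dirs [-94.0, 174.7, 86.7, -5.8]
pad [ 0.4963 -0.234   0.022 ] sides [0.0884 0.0514 0.0874 0.0458] dirs [-102.4, 166.4, 73.9, -12.3]
handle [0.4297 0.3214 0.028 ] sides [0.0225 0.0798 0.0253 0.0795] dirs [-94.0, -5.1, 86.5, 176.9]
tip [[0.54958694 0.3171284  0.017     ]]
oct [[0.76602098 0.02846548 0.042     ]] bar [[0.6579124  0.26304465 0.018     ]] tin [[ 0.70458426 -0.26801977  0.034     ]]
blue [[ 0.40162721 -0.12525906  0.02      ]]
```

Call:
servo_tool(steps=[{"x": -0.96, "y": -0.59, "fingers": 1}, {"x": -0.96, "y": -0.59}, {"x": -0.96, "y": -0.59}, {"x": -0.96, "y": -0.59}, {"x": -0.96, "y": -0.59}, {"x": -0.96, "y": -0.59}, {"x": -0.96, "y": -0.59}, {"x": -0.96, "y": -0.59}, {"x": -0.93, "y": -0.59}, {"yaw": -0.7}, {"yaw": -0.7}, {}], force=20)

```text
validation failed for argument at $.st...
```

```bash
python3 - <<'E'
from h import *
s=env.sense();print(s['time_s'],s['ee_pos'],s['orientation'].round(4),s['wrist_force'])
np.save('o.npy',1);im=vision.get_image('wrist');cv2.imwrite('pics/w1.png',im)
c=vision.calibration('wrist');print(c, (-cv2.Rodrigues(c['rvec'])[0].T@c['tvec']))
E
```

```text
0.1 [0.14347715 0.60798382 0.22141025] [[-9.733e-01  2.297e-01 -3.000e-04]
 [ 2.297e-01  9.733e-01 -1.000e-03]
 [ 1.000e-04 -1.000e-03 -1.000e+00]] [-0.91416703  0.5267703  -0.85807874]
{'intrinsics': array([[286.88739281,   0.        , 250.24515378],
       [  0.        , 286.88739281, 189.02978042],
       [  0.        ,   0.        ,   1.        ]]), 'distortion': array([-0.00668794,  0.        ,  0.        ,  0.        ,  0.        ]), 'rvec': array([-2.30374676, -1.82084308, -0.22888707]), 'tvec': array([-0.62425538, -0.02685999,  0.39017998])} [0.07551883 0.6237349  0.38458852]
```

View pics/w1.png

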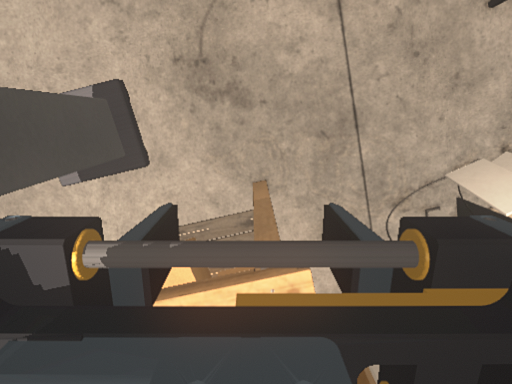

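Call:
servo_tool(steps=[{"x": -0.96, "y": -0.59, "z": 0, "yaw": 0, "fingers": 1}, {"x": -0.96, "y": -0.59, "z": 0, "yaw": 0, "fingers": 1}, {"x": -0.96, "y": -0.59, "z": 0, "yaw": 0, "fingers": 1}, {"x": -0.96, "y": -0.59, "z": 0, "yaw": 0, "fingers": 1}, {"x": -0.96, "y": -0.59, "z": 0, "yaw": 0, "fingers": 1}, {"x": -0.96, "y": -0.59, "z": 0, "yaw": 0, "fingers": 1}, {"x": -0.96, "y": -0.59, "z": 0, "yaw": 0, "fingers": 1}, {"x": -0.96, "y": -0.59, "z": 0, "yaw": 0, "fingers": 1}, {"x": -0.93, "y": -0.59, "z": 0, "yaw": 0, "fingers": 1}, {"x": 0, "y": 0, "z": 0, "yaw": -0.7, "fingers": 1}, {"x": 0, "y": 0, "z": 0, "yaw": -0.7, "fingers": 1}, {"x": 0, "y": 0, "z": 0, "yaw": 0, "fingers": 1}], force=20)

```text
time_s: 1.65
ee_pos: [0.4299, 0.3223, 0.2218]
orientation: [[-0.998, 0.064, -0.0], [0.064, 0.998, -0.0], [0.0, -0.0, -1.0]]
wrist_force: [0.8, 0.8, 0.4]
finger_gap: 0.091
gripper_force: 0.0
```

Call:
servo_tool(steps=[{"x": 0, "y": 0, "z": 1, "yaw": 0, "fingers": 1}, {"x": 0, "y": 0, "z": 1, "yaw": 0, "fingers": 1}, {"x": 0, "y": 0, "z": 1, "yaw": 0, "fingers": 1}, {"x": 0, "y": 0, "z": 1, "yaw": 0, "fingers": 1}, {"x": 0, "y": 0, "z": 0.8, "yaw": 0, "fingers": 1}, {"x": 0, "y": 0, "z": 0.4, "yaw": 0, "fingers": 1}, {"x": 0, "y": 0, "z": 0, "yaw": 0, "fingers": 1}, {"x": 0, "y": 0, "z": 0, "yaw": 0, "fingers": 0}, {"x": 0, "y": 0, "z": 0, "yaw": 0, "fingers": 0}, {"x": 0, "y": 0, "z": 0, "yaw": 0, "fingers": 0}, {"x": 0, "y": 0, "z": 0, "yaw": 0, "fingers": 0}, {"x": 0, "y": 0, "z": 0, "yaw": 0, "fingers": 0}], force=20)

```text
time_s: 3.15
ee_pos: [0.43, 0.3224, 0.014]
orientation: [[-0.998, 0.064, 0.0], [0.064, 0.998, 0.0], [-0.0, 0.0, -1.0]]
wrist_force: [-1.1, 0.8, 0.1]
finger_gap: 0.0439
gripper_force: 0.0
```

Call:
servo_tool(steps=[{"x": 0, "y": 0, "z": 0, "yaw": 0, "fingers": 0}, {"x": 0, "y": 0, "z": 0, "yaw": 0, "fingers": 0}, {"x": 0, "y": 0, "z": 0, "yaw": 0, "fingers": 0}, {"x": 0, "y": 0, "z": 0, "yaw": 0, "fingers": 0}, {"x": 0, "y": 0, "z": 0, "yaw": 0, "fingers": 0}], force=30)

```text
time_s: 3.78
ee_pos: [0.43, 0.3225, 0.0139]
orientation: [[-0.998, 0.064, 0.0], [0.064, 0.998, 0.0], [-0.0, 0.0, -1.0]]
wrist_force: [-0.1, 1.0, 0.2]
finger_gap: 0.0238
gripper_force: 30.0
```

```bash
python3 - <<'E'
from h import *
b=cv2.imread('pics/scene0.png')
f=lambda x0,y0:cv2.resize(b[y0:y0+45,x0:x0+50],None,fx=8,fy=8,interpolation=cv2.INTER_CUBIC)
im=np.hstack([f(233,165),f(268,195)])
cv2.imwrite('pics/c3.png',cv2.convertScaleAbs(im,alpha=1.6,beta=-120))
E
```

```text
(no output)
```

View pics/c3.png

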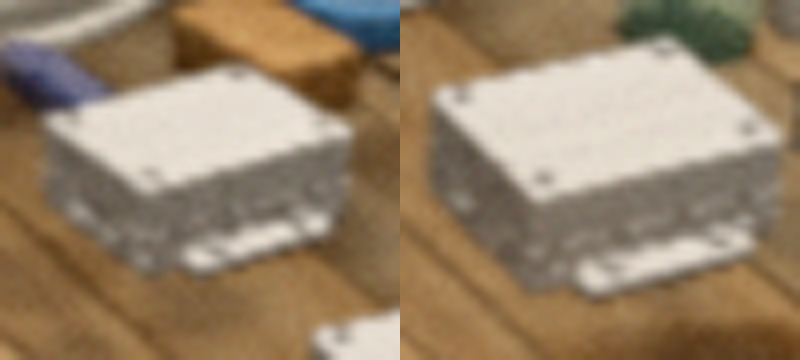

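```bash
python3 - <<'E'
from h import *
for p,o in (([(48,118),(232,66),(350,128),(152,190)],(233,165)),([(33,97),(265,38),(382,130),(135,197)],(268,195))):
    q=ray('scene',(np.array(p)+.5)/8-.5+o,.042);d=np.roll(q,-1,0)-q
    print(q.mean(0).round(4),np.linalg.norm(d,axis=1).round(4),np.degrees(np.arctan2(d[:,1],d[:,0])).round(1))
E
```

```text
[0.6629 0.1508 0.042 ] [0.0964 0.0779 0.1025 0.079 ] [   5.7  -80.5 -173.6   95. ]
[ 0.6617 -0.0634  0.042 ] [0.1024 0.0757 0.1044 0.0751] [ -1.8 -92.2 177.8  86.3]
```

Call:
servo_tool(steps=[{"x": 0, "y": 0, "z": -0.75, "yaw": 0, "fingers": 0}, {"x": 0, "y": 0, "z": -0.75, "yaw": 0, "fingers": 0}, {"x": -0.296, "y": -0.915, "z": 0, "yaw": 0, "fingers": 0}, {"x": -0.296, "y": -0.915, "z": 0, "yaw": 0, "fingers": 0}, {"x": -0.296, "y": -0.915, "z": 0, "yaw": 0, "fingers": 0}, {"x": -0.296, "y": -0.915, "z": 0, "yaw": 0, "fingers": 0}, {"x": -0.296, "y": -0.915, "z": 0, "yaw": 0, "fingers": 0}, {"x": 0, "y": 0, "z": 0, "yaw": -0.625, "fingers": 0}, {"x": 0, "y": 0, "z": 0, "yaw": -0.625, "fingers": 0}, {"x": 0, "y": 0, "z": 0, "yaw": 0, "fingers": 0}, {"x": 0, "y": 0, "z": 0, "yaw": 0, "fingers": 0}], force=30)

```text
time_s: 5.15
ee_pos: [0.4771, 0.1361, 0.0738]
orientation: [[-0.996, -0.085, -0.0], [-0.085, 0.996, -0.0], [0.0, -0.0, -1.0]]
wrist_force: [0.4, -0.2, -2.1]
finger_gap: 0.0238
gripper_force: 30.0
```

```bash
python3 - <<'E'
from h import *
s=env.sense();print(s['time_s'],s['ee_pos'],s['orientation'].round(4),s['wrist_force'],s['finger_gap'])
im=vision.get_image('top');sc=vision.get_image('scene')
a=cv2.resize(im[120:225,140:240],None,fx=5,fy=5,interpolation=cv2.INTER_CUBIC)
b=cv2.resize(sc[150:255,180:240+20],None,fx=3.7,fy=5,interpolation=cv2.INTER_CUBIC)
cv2.imwrite('pics/t2.png',np.hstack([a,b]))
E
```

```text
5.15 [0.47714998 0.13607935 0.07382184] [[-9.964e-01 -8.460e-02 -4.000e-04]
 [-8.460e-02  9.964e-01 -1.000e-04]
 [ 4.000e-04 -1.000e-04 -1.000e+00]] [ 0.36471131 -0.21592056 -2.0515767 ] 0.0238037756618835
```

View pics/t2.png

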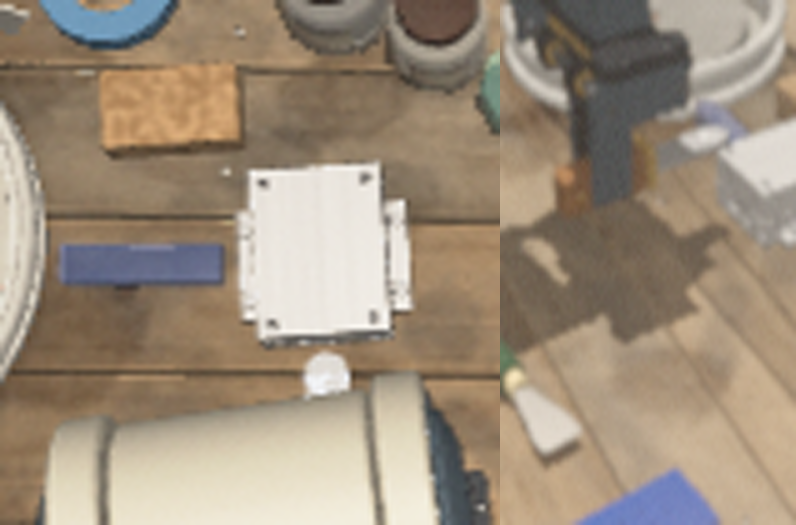

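```bash
python3 - <<'E'
from h import *
w=lambda p,z:ray('top',(np.array(p)+.5)/5-.5+[140,120],z)
print(w([(325,353),(303,378),(350,374)],.077))
q=w([(249,170),(380,163),(392,328),(262,336)],.042);print(q,q.mean(0)); print((q[2]+q[3])/2,np.degrees(np.arctan2(*((q[0]+q[1]-q[2]-q[3])[1::-1]))))
E
```

```text
[[0.59623481 0.14452601 0.077     ]
 [0.58147767 0.15690296 0.077     ]
 [0.5840914  0.12979333 0.077     ]]
[[0.71268219 0.19641919 0.042     ]
 [0.71808487 0.1172351  0.042     ]
 [0.6167074  0.10812012 0.042     ]
 [0.61100973 0.18580541 0.042     ]] [0.66462105 0.15189496 0.042     ]
[0.61385857 0.14696277 0.042     ] 5.549560128680044
```

Call:
servo_tool(steps=[{"x": 0, "y": 0.025, "z": 0.7, "yaw": 0, "fingers": 0}, {"x": 0, "y": 0, "z": 0.7, "yaw": 0, "fingers": 0}, {"x": 0, "y": 0, "z": 0.07, "yaw": 0, "fingers": 0}, {"x": 0, "y": 0, "z": 0, "yaw": 0, "fingers": 0}, {"x": -0.2, "y": 0, "z": 0, "yaw": 0, "fingers": 0}, {"x": -0.2, "y": 0, "z": 0, "yaw": 0, "fingers": 0}, {"x": -0.2, "y": 0, "z": 0, "yaw": 0, "fingers": 0}, {"x": -0.1, "y": 0, "z": 0, "yaw": 0, "fingers": 0}, {"x": 0, "y": 0, "z": 0, "yaw": 0, "fingers": 0}], force=30)

```text
time_s: 6.38
ee_pos: [0.5055, 0.1395, 0.0151]
orientation: [[-0.996, -0.086, 0.0], [-0.086, 0.996, 0.0], [-0.0, 0.0, -1.0]]
wrist_force: [-0.2, -0.2, -1.5]
finger_gap: 0.0239
gripper_force: 30.0
```

Call:
servo_tool(steps=[{"x": -0.12, "y": 0, "z": 0, "yaw": 0, "fingers": 0}, {"x": -0.12, "y": 0, "z": 0, "yaw": 0, "fingers": 0}, {"x": -0.12, "y": 0, "z": 0, "yaw": 0, "fingers": 0}, {"x": -0.1, "y": 0, "z": 0, "yaw": 0, "fingers": 0}, {"x": -0.1, "y": 0, "z": 0, "yaw": 0, "fingers": 0}, {"x": 0, "y": 0, "z": 0, "yaw": 0, "fingers": 0}], force=30)

```text
time_s: 7.12
ee_pos: [0.5279, 0.1414, 0.0151]
orientation: [[-0.996, -0.086, 0.0], [-0.086, 0.996, 0.0], [-0.0, 0.0, -1.0]]
wrist_force: [-0.6, -0.0, -2.0]
finger_gap: 0.024
gripper_force: 30.0
```

Call:
servo_tool(steps=[{"x": -0.1, "y": 0, "z": 0, "yaw": 0, "fingers": 0}, {"x": -0.1, "y": 0, "z": 0, "yaw": 0, "fingers": 0}, {"x": -0.1, "y": 0, "z": 0, "yaw": 0, "fingers": 0}, {"x": 0, "y": 0, "z": 0, "yaw": 0, "fingers": 0}], force=30)

```text
time_s: 7.62
ee_pos: [0.5399, 0.1424, 0.0151]
orientation: [[-0.996, -0.086, 0.0], [-0.086, 0.996, 0.0], [-0.0, 0.0, -1.0]]
wrist_force: [-1.0, -1.2, -2.9]
finger_gap: 0.0239
gripper_force: 30.0
```

Call:
servo_tool(steps=[{"x": -0.12, "y": 0, "z": 0, "yaw": 0, "fingers": 0}, {"x": -0.12, "y": 0, "z": 0, "yaw": 0, "fingers": 0}, {"x": -0.12, "y": 0, "z": 0, "yaw": 0, "fingers": 0}, {"x": -0.12, "y": 0, "z": 0, "yaw": 0, "fingers": 0}, {"x": -0.1, "y": 0, "z": 0, "yaw": 0, "fingers": 0}, {"x": 0, "y": 0, "z": 0, "yaw": 0, "fingers": 0}], force=30)

```text
time_s: 8.38
ee_pos: [0.5629, 0.1444, 0.0151]
orientation: [[-0.996, -0.086, 0.0], [-0.086, 0.996, 0.0], [-0.0, 0.0, -1.0]]
wrist_force: [-0.8, -0.1, -2.8]
finger_gap: 0.024
gripper_force: 30.0
```

Call:
servo_tool(steps=[{"x": -0.05, "y": 0, "z": 0, "yaw": 0, "fingers": 0}, {"x": 0, "y": 0, "z": 0, "yaw": 0, "fingers": 0}], force=30)

```text
time_s: 8.62
ee_pos: [0.5646, 0.1446, 0.0151]
orientation: [[-0.996, -0.086, 0.0], [-0.086, 0.996, 0.0], [-0.0, 0.0, -1.0]]
wrist_force: [-0.4, 0.1, -2.0]
finger_gap: 0.0241
gripper_force: 30.0
```

Call:
servo_tool(steps=[{"x": -0.05, "y": 0, "z": 0, "yaw": 0, "fingers": 0}, {"x": 0, "y": 0, "z": 0, "yaw": 0, "fingers": 0}], force=30)

```text
time_s: 8.88
ee_pos: [0.5667, 0.1448, 0.0151]
orientation: [[-0.996, -0.086, 0.0], [-0.086, 0.996, 0.0], [-0.0, -0.0, -1.0]]
wrist_force: [-0.1, -0.3, -2.7]
finger_gap: 0.0236
gripper_force: 30.0
```

Call:
servo_tool(steps=[{"x": -0.05, "y": 0, "z": 0, "yaw": 0, "fingers": 0}, {"x": 0, "y": 0, "z": 0, "yaw": 0, "fingers": 0}], force=30)

```text
time_s: 9.12
ee_pos: [0.5687, 0.145, 0.0151]
orientation: [[-0.996, -0.086, 0.0], [-0.086, 0.996, 0.0], [-0.0, 0.0, -1.0]]
wrist_force: [-0.1, -1.1, -1.6]
finger_gap: 0.0237
gripper_force: 30.0
```

Call:
servo_tool(steps=[{"x": -0.05, "y": 0, "z": 0, "yaw": 0, "fingers": 0}, {"x": 0, "y": 0, "z": 0, "yaw": 0, "fingers": 0}], force=30)

```text
time_s: 9.38
ee_pos: [0.569, 0.145, 0.0148]
orientation: [[-0.996, -0.086, -0.003], [-0.086, 0.996, -0.0], [0.003, -0.0, -1.0]]
wrist_force: [-6.8, 0.2, 1.1]
finger_gap: 0.0241
gripper_force: 30.0
```

Call:
servo_tool(steps=[{"x": -0.05, "y": 0, "z": 0, "yaw": 0, "fingers": 0}, {"x": 0, "y": 0, "z": 0, "yaw": 0, "fingers": 0}], force=30)

```text
time_s: 9.62
ee_pos: [0.5691, 0.145, 0.0148]
orientation: [[-0.996, -0.086, -0.006], [-0.086, 0.996, -0.001], [0.007, -0.0, -1.0]]
wrist_force: [-16.0, -1.6, 10.0]
finger_gap: 0.0238
gripper_force: 30.0
```

Call:
servo_tool(steps=[{"x": -0.05, "y": 0, "z": 0, "yaw": 0, "fingers": 0}, {"x": 0, "y": 0, "z": 0, "yaw": 0, "fingers": 0}], force=30)

```text
time_s: 9.88
ee_pos: [0.5693, 0.145, 0.0147]
orientation: [[-0.996, -0.086, -0.01], [-0.086, 0.996, -0.001], [0.01, -0.0, -1.0]]
wrist_force: [-25.7, -1.6, 18.8]
finger_gap: 0.0238
gripper_force: 30.0
```

Call:
servo_tool(steps=[{"x": 0.13, "y": 0, "z": 0.015, "yaw": 0, "fingers": 0}, {"x": 0, "y": 0, "z": 0, "yaw": 0, "fingers": 0}, {"x": 0, "y": 0, "z": 0, "yaw": 0, "fingers": 0.6}, {"x": 0, "y": 0, "z": 0, "yaw": 0, "fingers": 0.6}, {"x": 0, "y": 0, "z": 0, "yaw": 0, "fingers": 0.6}, {"x": 0, "y": 0, "z": 0, "yaw": 0, "fingers": 0.6}, {"x": 0, "y": 0, "z": -0.5, "yaw": 0, "fingers": 0.6}, {"x": 0, "y": 0, "z": -1, "yaw": 0, "fingers": 0.6}, {"x": 0, "y": 0, "z": -1, "yaw": 0, "fingers": 0.6}, {"x": 0, "y": 0, "z": -1, "yaw": 0, "fingers": 0.6}, {"x": 0, "y": 0, "z": -1, "yaw": 0, "fingers": 0.6}, {"x": 0, "y": 0, "z": 0, "yaw": 0, "fingers": 0.6}], force=30)

```text
time_s: 11.38
ee_pos: [0.571, 0.1452, 0.1975]
orientation: [[-0.996, -0.086, 0.005], [-0.086, 0.996, 0.001], [-0.005, 0.0, -1.0]]
wrist_force: [-1.7, 0.5, 0.5]
finger_gap: 0.0548
gripper_force: 0.0
```

Call:
servo_tool(steps=[{"x": 0.2675, "y": -0.928, "z": 0, "yaw": 0, "fingers": 1}, {"x": 0.2675, "y": -0.928, "z": 0, "yaw": 0, "fingers": 1}, {"x": 0.2675, "y": -0.928, "z": 0, "yaw": 0, "fingers": 1}, {"x": 0.2675, "y": -0.928, "z": 0, "yaw": 0, "fingers": 1}, {"x": 0.2675, "y": -0.928, "z": 0, "yaw": 0, "fingers": 1}, {"x": 0.2675, "y": -0.928, "z": 0, "yaw": 0, "fingers": 1}, {"x": 0.2675, "y": -0.928, "z": 0, "yaw": 0, "fingers": 1}, {"x": 0.2675, "y": -0.928, "z": 0, "yaw": 0, "fingers": 1}, {"x": 0.2675, "y": -0.928, "z": 0, "yaw": 0, "fingers": 1}, {"x": 0.2675, "y": -0.928, "z": 0, "yaw": 0, "fingers": 1}], force=20)

```text
time_s: 12.62
ee_pos: [0.494, -0.2351, 0.1936]
orientation: [[-0.996, -0.086, -0.001], [-0.086, 0.996, 0.001], [0.001, 0.001, -1.0]]
wrist_force: [0.7, -0.1, 0.5]
finger_gap: 0.091
gripper_force: 0.0
```

Call:
servo_tool(steps=[{"x": 0, "y": 0, "z": 0, "yaw": -0.95, "fingers": 1}, {"x": 0, "y": 0, "z": 0, "yaw": -0.95, "fingers": 1}, {"x": 0, "y": 0, "z": 0, "yaw": -0.95, "fingers": 1}, {"x": 0, "y": 0, "z": 0, "yaw": -0.95, "fingers": 1}, {"x": 0, "y": 0, "z": 0, "yaw": -0.95, "fingers": 1}, {"x": 0, "y": 0, "z": 0, "yaw": -0.95, "fingers": 1}, {"x": 0, "y": 0, "z": 0, "yaw": -0.95, "fingers": 1}, {"x": 0, "y": 0, "z": 0, "yaw": -0.95, "fingers": 1}, {"x": 0, "y": 0, "z": 0, "yaw": -0.95, "fingers": 1}, {"x": 0, "y": 0, "z": 0, "yaw": -0.95, "fingers": 1}, {"x": 0, "y": 0, "z": 0, "yaw": -0.9, "fingers": 1}, {"x": 0, "y": 0, "z": 0, "yaw": 0, "fingers": 1}], force=20)

```text
time_s: 14.12
ee_pos: [0.52, -0.1653, 0.1846]
orientation: [[-0.336, -0.941, -0.043], [-0.934, 0.339, -0.111], [0.119, 0.003, -0.993]]
wrist_force: [0.4, 0.1, 0.3]
finger_gap: 0.0913
gripper_force: 0.0
```

```bash
python3 - <<'E'
from h import *
s=env.sense();print(s['time_s'],s['joint_pos'])
t=vision.get_image('top');w=vision.get_image('wrist')
a=cv2.resize(t[130:240,160:220],None,fx=5,fy=5,interpolation=cv2.INTER_CUBIC)
cv2.imwrite('pics/t3.png',np.hstack([a[:384],w[:, :480]]))
E
```

```text
14.125 [ -19.58978902   24.7781061    90.6755622    -7.54304324   64.93395291
 -176.56978886]
```

View pics/t3.png

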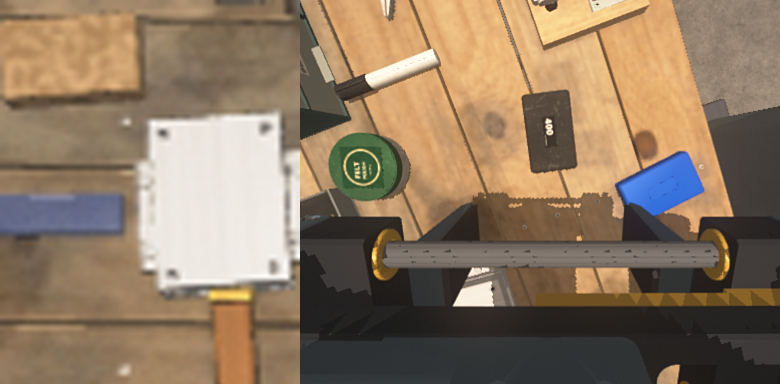

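Call:
servo_tool(steps=[{"x": 0, "y": 0, "z": 0, "yaw": 0.95, "fingers": 1}, {"x": 0, "y": 0, "z": 0, "yaw": 0.95, "fingers": 1}, {"x": 0, "y": 0, "z": 0, "yaw": 0.95, "fingers": 1}, {"x": 0, "y": 0, "z": 0, "yaw": 0, "fingers": 1}, {"x": 0, "y": 0, "z": 0, "yaw": 0, "fingers": 1}], force=20)

```text
time_s: 14.85
ee_pos: [0.5201, -0.1675, 0.1857]
orientation: [[-0.633, -0.773, -0.042], [-0.766, 0.634, -0.111], [0.112, -0.039, -0.993]]
wrist_force: [-0.4, 0.6, 0.1]
finger_gap: 0.0913
gripper_force: 0.0
```

Call:
servo_tool(steps=[{"x": 0, "y": 0, "z": 0, "yaw": 0.95, "fingers": 1}, {"x": 0, "y": 0, "z": 0, "yaw": 0.95, "fingers": 1}, {"x": 0, "y": 0, "z": 0, "yaw": 0.95, "fingers": 1}, {"x": 0, "y": 0, "z": 0, "yaw": 0.95, "fingers": 1}, {"x": 0, "y": 0, "z": 0, "yaw": 0.95, "fingers": 1}, {"x": 0, "y": 0, "z": 0, "yaw": 0.95, "fingers": 1}, {"x": 0, "y": 0, "z": 0, "yaw": 0.95, "fingers": 1}, {"x": 0, "y": 0, "z": 0, "yaw": 0.95, "fingers": 1}, {"x": 0, "y": 0, "z": 0, "yaw": 0.95, "fingers": 1}, {"x": 0, "y": 0, "z": 0, "yaw": 0.95, "fingers": 1}, {"x": 0, "y": 0, "z": 0, "yaw": 0.95, "fingers": 1}, {"x": 0, "y": 0, "z": 0, "yaw": 0.95, "fingers": 1}])

```text
time_s: 16.35
ee_pos: [0.5203, -0.1672, 0.1857]
orientation: [[-0.883, 0.468, -0.041], [0.47, 0.876, -0.111], [-0.016, -0.118, -0.993]]
wrist_force: [0.2, 0.4, 0.8]
finger_gap: 0.0914
gripper_force: 0.0
```

Call:
servo_tool(steps=[{"x": 0, "y": 0, "z": 0, "yaw": 0.95, "fingers": 1}, {"x": 0, "y": 0, "z": 0, "yaw": 0.95, "fingers": 1}, {"x": 0, "y": 0, "z": 0, "yaw": 0.95, "fingers": 1}, {"x": 0, "y": 0, "z": 0, "yaw": 0.95, "fingers": 1}, {"x": 0, "y": 0, "z": 0, "yaw": 0.95, "fingers": 1}, {"x": 0, "y": 0, "z": 0, "yaw": 0.95, "fingers": 1}, {"x": 0, "y": 0, "z": 0, "yaw": 0.95, "fingers": 1}, {"x": 0, "y": 0, "z": 0, "yaw": 0.95, "fingers": 1}, {"x": 0, "y": 0, "z": 0, "yaw": 0.95, "fingers": 1}, {"x": 0, "y": 0, "z": 0, "yaw": 0.95, "fingers": 1}, {"x": 0, "y": 0, "z": 0, "yaw": 0.95, "fingers": 1}, {"x": 0, "y": 0, "z": 0, "yaw": 0, "fingers": 1}])

```text
time_s: 17.85
ee_pos: [0.5202, -0.1672, 0.1858]
orientation: [[0.166, 0.985, -0.041], [0.979, -0.17, -0.111], [-0.117, -0.022, -0.993]]
wrist_force: [-0.2, -0.2, 0.2]
finger_gap: 0.0914
gripper_force: 0.0
```

```bash
cat >> h.py <<'E'
def go(target,zoff=0):
    s=env.sense();R=s['orientation'];p=s['ee_pos']
    print(s['time_s'],p.round(4),R.round(3).tolist(),s['joint_pos'].round(1) if hasattr(s['joint_pos'],'round') else s['joint_pos'])
    print('tool shift /40mm',(R.T@(np.array(target)-p)/.04).round(3))
    print('tool x angle',np.degrees(np.arctan2(R[1,0],R[0,0])),'world down in tool/40mm per 10mm',(R.T@[0,0,-.25]).round(3))
E
python3 -c "
from h import *
go([.4963,-.234,.12])"
```

```text
17.85 [ 0.5202 -0.1672  0.1858] [[0.166, 0.985, -0.041], [0.979, -0.17, -0.111], [-0.117, -0.022, -0.993]] [-19.8  24.7  90.6  -7.5  65.   -6.9]
tool shift /40mm [-1.543 -0.27   1.844]
tool x angle 80.37746853142457 world down in tool/40mm per 10mm [0.029 0.006 0.248]
```

Call:
servo_tool(steps=[{"x": -0.514, "y": -0.09, "z": 0.615, "yaw": 0, "fingers": 1}, {"x": -0.514, "y": -0.09, "z": 0.615, "yaw": 0, "fingers": 1}, {"x": -0.514, "y": -0.09, "z": 0.615, "yaw": 0, "fingers": 1}, {"x": 0, "y": 0, "z": 0, "yaw": 0.57, "fingers": 1}, {"x": 0, "y": 0, "z": 0, "yaw": 0, "fingers": 1}])

```text
time_s: 18.48
ee_pos: [0.4961, -0.234, 0.1198]
orientation: [[0.232, 0.972, -0.042], [0.966, -0.235, -0.111], [-0.118, -0.015, -0.993]]
wrist_force: [0.2, -0.6, 0.1]
finger_gap: 0.0911
gripper_force: 0.0
```

```bash
python3 -c "
from h import *
go([.4963,-.234,.013])
c=vision.calibration('wrist')
im=vision.get_image('wrist')
for p in [(.4963,-.234,.022)]: print(cv2.projectPoints(np.array([p]),c['rvec'],c['tvec'],c['intrinsics'],c['distortion'])[0])
cv2.imwrite('pics/w4.png',im)"
```

```text
18.475 [ 0.4961 -0.234   0.1198] [[0.232, 0.972, -0.042], [0.966, -0.235, -0.111], [-0.118, -0.015, -0.993]] [-27.2  29.4  95.   -8.3  55.1  -9. ]
tool shift /40mm [0.316 0.043 2.65 ]
tool x angle 76.49791659530314 world down in tool/40mm per 10mm [0.029 0.004 0.248]
[[[252.34906343 179.79024579]]]
```

View pics/w4.png

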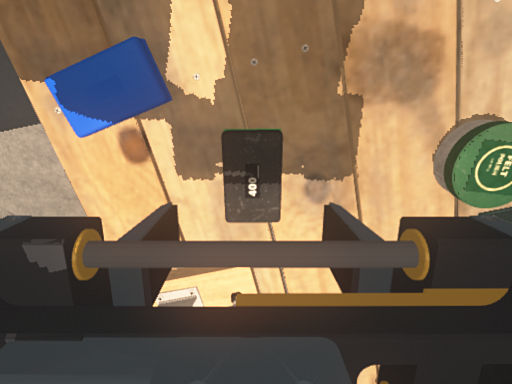

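Call:
servo_tool(steps=[{"x": 0.079, "y": 0.011, "z": 0.663, "yaw": 0, "fingers": 1}, {"x": 0.079, "y": 0.011, "z": 0.663, "yaw": 0, "fingers": 1}, {"x": 0.079, "y": 0.011, "z": 0.663, "yaw": 0, "fingers": 1}, {"x": 0.079, "y": 0.011, "z": 0.663, "yaw": 0, "fingers": 1}, {"x": 0, "y": 0, "z": 0, "yaw": 0, "fingers": 1}, {"x": 0, "y": 0, "z": 0, "yaw": 0, "fingers": 0}, {"x": 0, "y": 0, "z": 0, "yaw": 0, "fingers": 0}, {"x": 0, "y": 0, "z": 0, "yaw": 0, "fingers": 0}, {"x": 0, "y": 0, "z": 0, "yaw": 0, "fingers": 0}, {"x": 0, "y": 0, "z": 0, "yaw": 0, "fingers": 0}, {"x": 0, "y": 0, "z": 0, "yaw": 0, "fingers": 0}], force=15)

```text
time_s: 19.9
ee_pos: [0.4966, -0.2338, 0.0134]
orientation: [[0.235, 0.971, -0.041], [0.965, -0.238, -0.112], [-0.118, -0.014, -0.993]]
wrist_force: [-0.6, 0.8, 5.8]
finger_gap: 0.0551
gripper_force: 15.0
```

```bash
python3 -c "
from h import *
s=env.sense();print(s['finger_gap'],s['gripper_force'],s['wrist_force'])
p=s['ee_pos'];go([p[0],p[1],.12]);go([.661,-.063,.12]);go([.661,-.063,.058])"
```

```text
0.05511238621107017 14.951464980840683 [-0.62200934  0.80663345  5.76829851]
19.9 [ 0.4966 -0.2338  0.0134] [[0.235, 0.971, -0.041], [0.965, -0.238, -0.112], [-0.118, -0.014, -0.993]] [-27.2  39.   99.2 -10.3  41.4  -5.8]
tool shift /40mm [-0.315 -0.036 -2.647]
tool x angle 76.33390782992977 world down in tool/40mm per 10mm [0.03  0.003 0.248]
19.9 [ 0.4966 -0.2338  0.0134] [[0.235, 0.971, -0.041], [0.965, -0.238, -0.112], [-0.118, -0.014, -0.993]] [-27.2  39.   99.2 -10.3  41.4  -5.8]
tool shift /40mm [ 4.77   2.939 -3.292]
tool x angle 76.33390782992977 world down in tool/40mm per 10mm [0.03  0.003 0.248]
19.9 [ 0.4966 -0.2338  0.0134] [[0.235, 0.971, -0.041], [0.965, -0.238, -0.112], [-0.118, -0.014, -0.993]] [-27.2  39.   99.2 -10.3  41.4  -5.8]
tool shift /40mm [ 4.953  2.96  -1.753]
tool x angle 76.33390782992977 world down in tool/40mm per 10mm [0.03  0.003 0.248]
```

Call:
servo_tool(steps=[{"x": -0.105, "y": -0.012, "z": -0.882, "yaw": 0, "fingers": 0}, {"x": -0.105, "y": -0.012, "z": -0.882, "yaw": 0, "fingers": 0}, {"x": -0.105, "y": -0.012, "z": -0.882, "yaw": 0, "fingers": 0}, {"x": 0.726, "y": 0.425, "z": -0.092, "yaw": 0, "fingers": 0}, {"x": 0.726, "y": 0.425, "z": -0.092, "yaw": 0, "fingers": 0}, {"x": 0.726, "y": 0.425, "z": -0.092, "yaw": 0, "fingers": 0}, {"x": 0.726, "y": 0.425, "z": -0.092, "yaw": 0, "fingers": 0}, {"x": 0.726, "y": 0.425, "z": -0.092, "yaw": 0, "fingers": 0}, {"x": 0.726, "y": 0.425, "z": -0.092, "yaw": 0, "fingers": 0}, {"x": 0.726, "y": 0.425, "z": -0.092, "yaw": 0, "fingers": 0}, {"x": 0, "y": 0, "z": 0, "yaw": 0, "fingers": 0}], force=15)

```text
time_s: 21.28
ee_pos: [0.662, -0.0614, 0.1192]
orientation: [[0.233, 0.972, -0.041], [0.965, -0.236, -0.111], [-0.118, -0.014, -0.993]]
wrist_force: [-0.2, -0.6, -1.1]
finger_gap: 0.0548
gripper_force: 14.9
```

```bash
python3 -c "
from h import *
s=env.sense();print(s['finger_gap'],s['gripper_force'],s['wrist_force'])
go([.661,-.063,.0575])"
```

```text
0.05475118669696381 14.931969344615936 [-0.22310397 -0.56639994 -1.13872574]
21.275 [ 0.662  -0.0614  0.1192] [[0.233, 0.972, -0.041], [0.965, -0.236, -0.111], [-0.118, -0.014, -0.993]] [-7.  38.3 75.6 -7.2 67.8  9.4]
tool shift /40mm [0.139 0.006 1.538]
tool x angle 76.4486825599595 world down in tool/40mm per 10mm [0.029 0.003 0.248]
```

Call:
servo_tool(steps=[{"x": 0.046, "y": 0.002, "z": 0.5, "yaw": 0, "fingers": 0}, {"x": 0.046, "y": 0.002, "z": 0.5, "yaw": 0, "fingers": 0}, {"x": 0.046, "y": 0.002, "z": 0.538, "yaw": 0, "fingers": 0}, {"x": 0, "y": 0, "z": 0, "yaw": 0, "fingers": 0}, {"x": 0, "y": 0, "z": 0.03, "yaw": 0, "fingers": 0}, {"x": 0, "y": 0, "z": 0.02, "yaw": 0, "fingers": 0}, {"x": 0, "y": 0, "z": 0, "yaw": 0, "fingers": 0}], force=15)

```text
time_s: 22.15
ee_pos: [0.6599, -0.065, 0.0564]
orientation: [[0.235, 0.971, -0.041], [0.965, -0.238, -0.111], [-0.118, -0.013, -0.993]]
wrist_force: [-0.4, -0.3, -0.4]
finger_gap: 0.0551
gripper_force: 15.0
```

Call:
servo_tool(steps=[{"x": 0, "y": 0, "z": 0.02, "yaw": 0, "fingers": 0}, {"x": 0, "y": 0, "z": 0, "yaw": 0, "fingers": 0.85}, {"x": 0, "y": 0, "z": 0, "yaw": 0, "fingers": 0.85}, {"x": 0, "y": 0, "z": 0, "yaw": 0, "fingers": 0.85}, {"x": 0, "y": 0, "z": 0, "yaw": 0, "fingers": 0.85}, {"x": -0.03, "y": 0, "z": -0.4, "yaw": 0, "fingers": 0.85}, {"x": -0.1, "y": 0, "z": -0.9, "yaw": 0, "fingers": 0.85}, {"x": -0.1, "y": 0, "z": -0.9, "yaw": 0, "fingers": 0.85}, {"x": -0.1, "y": 0, "z": -0.9, "yaw": 0, "fingers": 0.85}, {"x": -0.9, "y": -0.2, "z": 0, "yaw": 0, "fingers": 0.85}, {"x": -0.9, "y": -0.2, "z": 0, "yaw": 0, "fingers": 0.85}, {"x": -0.9, "y": -0.2, "z": 0, "yaw": 0, "fingers": 0.85}])

```text
time_s: 23.65
ee_pos: [0.6128, -0.1633, 0.1944]
orientation: [[0.234, 0.971, -0.04], [0.965, -0.238, -0.112], [-0.118, -0.013, -0.993]]
wrist_force: [-0.5, -0.5, 0.4]
finger_gap: 0.0774
gripper_force: 0.0
```

Call:
servo_tool(steps=[{"x": -0.9, "y": -0.4, "z": 0, "yaw": 0, "fingers": 0.85}, {"x": -0.9, "y": -0.4, "z": 0, "yaw": 0, "fingers": 0.85}, {"x": -0.9, "y": -0.4, "z": 0, "yaw": 0, "fingers": 0.85}, {"x": 0, "y": 0, "z": 0, "yaw": 0, "fingers": 0.85}])

```text
time_s: 24.15
ee_pos: [0.5401, -0.2571, 0.2079]
orientation: [[0.237, 0.971, -0.041], [0.964, -0.24, -0.112], [-0.119, -0.012, -0.993]]
wrist_force: [-0.6, -0.1, 0.4]
finger_gap: 0.0771
gripper_force: 0.0
```

```bash
python3 - <<'E'
from h import *
s=env.sense();print(s['time_s'],s['ee_pos'],s['wrist_force'])
t=vision.get_image('top');w=vision.get_image('scene')
a=cv2.resize(t[120:210,170:310],None,fx=4,fy=4,interpolation=cv2.INTER_CUBIC)
b=cv2.resize(w[160:250,268:328],None,fx=4,fy=4,interpolation=cv2.INTER_CUBIC)
cv2.imwrite('pics/end.png',np.hstack([a,b]))
E
```

```text
24.15 [ 0.54006425 -0.25711759  0.20793377] [-0.62139922 -0.13203765  0.37807681]
```

View pics/end.png

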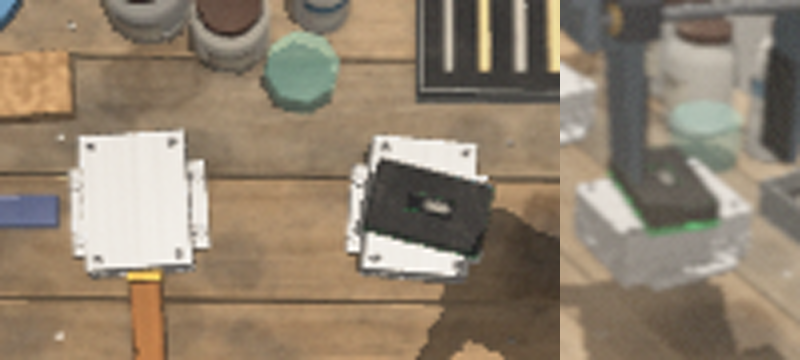

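The last picture shows the feeler's ferrule flush with the left keeper's face. The black pad lies flat on the right keeper, about 7 mm off centre, and the glass pieces visible in the crop have not moved.

```bash
python3 -c "
from workcell import order
print(order.job_done())"
```

```text
the job is handed in; nothing more can be done
None
```

Handed in at about 24 s of the 67 s allowed: the blade slid fully home in the left keeper, and the diamond pad lies on the right one, which I took to be the tight one without trying the blade in it; no verdict was returned.

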